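Put the finished guide block away

ROBOT

A 6-joint arm with a two-finger parallel gripper is mounted at the origin on the work surface. World frame = base frame: x ahead of the robot, y to its left, z up, the work surface at z = 0. Lengths are in m, angles in rad, forces in N, time in s.
With the tool pointing down it reaches from about 0.35 to 0.775 m from the base axis. Payload 5.5 kg.
Tool frame: the origin (TCP) lies at the very end of the fingers, on their centre line; the grasp point (between the pads) lies 19 mm behind it; z points along the fingers, y is the line along which they close (so a half turn about z gives the same grasp; the last joint's range is limited). The gripper opens to 85 mm and grips with 20 to 120 N. Pads are 22 mm wide; open, the fingers measure 114 mm over their backs; the gripper's body (76 mm by 85 mm) begins 54 mm behind the grasp point. The pads swing forward as they close: fully open they stand 13 mm farther back than shut.
Start: joints at [-1.345, 0.313, 0.046, 1.304, 0, 1.431], TCP at [0.206, -0.537, 0.231] pointing down, gripper open.
Joint ranges: [-2.76, 2.76], [-0.86, 1.69], [-1.03, 1.26], [-2.2, 2.34], [-1.47, 1.5], [-3.14, 3.14]. Speed limits (rad/s): [2.57, 2.57, 3.14, 3.14, 3.14, 3.14].

INTERFACE

Orientations are given as a unit quaternion [w, x, y, z].
In Python, from workcell import get_state, read_camera, calibration, hand_in gives the robot as it stands.
- The arm moves only by the tool drive_tool, never from a script. Its argument "deltas" is a list that holds one entry, the list of rows, each a list of 7 numbers: the closure in counts, from 0 (fully open) to 255 (shut), then the shift along the tool's x, y, z in m, then the turn, a rotation vector about the tool's x, y, z in degrees. A call has 1 to 12 rows; each row is the pose to reach, as a shift and turn from the pose commanded when the call began, along the tool's axes at that moment; what a row does not reach only later rows make up. A row lasts 1/8 s, in which the tool goes at most 62.5 mm and 10.7 degrees, less where a joint would pass 70% of its speed; a pose out of reach is approached as far as the arm can. A call with a gripper value outside its range is refused whole. The fingers move at their own pace and stop on an object; "newtons" is the grip in N (left out, the last holds). Time passes only in rows, so rows that repeat a pose let the fingers close. It gives the time, the measured TCP pose, the force, the opening and the grip force at its end, in the units of the state.
- get_state(): the state, without advancing time (a new reading comes with each control period).
- read_camera(name): name is "scene" or "top"; returns (picture, depth): 400x640x3 uint8, red, green, blue; 400x640 float32, m along the optical axis (not along the pixel's ray), 0 where there is no reading.
- calibration(name): a dict with "mtx" (3x3 intrinsics, pixels), "k1" (the pictures are not rectified: a ray, as slopes to the right and down, at radius r is drawn at 1 + k1 r^2 times it, then the intrinsics apply), "world_from_camera" (4x4, takes a point from camera to world coordinates). Camera axes: x right, y up, looking along -z (the intrinsics and any distortion apply to the point x, -y, -z); pixel columns grow to the right and rows downward; lengths in m; the calibration is good to about 2 mm. A picture is of the moment at which its call begins. calibration takes no time and is no camera call.
- hand_in(): hands the job in; it is judged then, once.
The state is a dict: "clock": time; "joint_pos": joint angles; "qvel": joint speeds; "tau": joint torques, N m; "tcp_pos": TCP position; "orientation": TCP orientation; "wrist_force": force on the tool from outside, world axes, zero at the start; "ft_torque": the same for the moment, N m; "finger_gap": finger opening in m; "grip_force": force on a finger pad.
Only numpy, scipy, OpenCV 4.12 (cv2) and the standard library are available. Lean on these libraries where they do the work, as an engineer would, in place of code of your own. Each camera call takes 0.05 s, during which the arm holds its last target. There are 200 camera calls.

TASK

Slide the vise's jaw well open, lift the finished aluminium guide block out and set it down gently, standing on its wide flange, in the empty right-hand compartment of the open drawer; then push the drawer fully shut without slamming it. Leave the carton in its own compartment and do not shove or knock over the other things on the bench.

Things in the scene. Friction and masses are not known exactly. Their poses are not given: they have to be found in the camera images.
- vise: Low grey machine vise fixed to the bench, left or right of the drawer unit; 195 mm long (x), 132 mm wide. Origin on the bench under the middle of its back end; +x points to the back (roughly away from the robot), z up. Bed 25 mm above the bench; plain fixed jaw with its face at x = -58 mm, top 44 mm above the bench.
- jaw (a joint): Travel of the sliding jaw, m: 0 = closed on the block, 0.04 = fully open. Slides along the vise's -x (towards the robot) with about 5 N of friction, stays where left. Jaw 45 mm long, 100 mm wide, top 44 mm above the bench. A nose on its inner edge reaches 6 mm over the block's flange (1.5 mm above it), so the block lifts out only once the jaw is 8 mm or more open.
- jaw_lug (a point): Top centre of the upright pull lug on the sliding jaw: plain steel tab 12 mm thick (vise's x), 30 mm wide, rising 42 mm from the jaw's top to 86 mm above the bench; pinch it from above across its thickness, or push it. Axes as the vise's. With the jaw closed the lug is 44 mm clear of the block's rib.
- block: The finished part: aluminium inverted-T guide block, about 0.14 kg. Flange 44 (x) x 60 (y) x 10 mm thick; upright rib in its middle 16 mm thick (x), 60 mm long (y); total height 42 mm. Origin: centre of its underside, z up. Starts standing on the vise's bed between the jaws, axes as the vise's, rib 23 mm above the jaws' tops: grip it across the rib.
- unit: Low plywood bench drawer unit fixed to the bench, 220 mm wide, 200 mm deep (x), 100 mm high; its one drawer opens towards the robot. Origin on the bench under the middle of the shut drawer's front face; +x points into the unit, +y to the left as seen from the robot. The casing begins 15 mm behind the origin and roofs over what is still inside.
- drawer (a joint): How far the drawer is open, m: 0 = fully shut, 0.145 = as far as it goes; starts 0.11 to 0.14 open. It slides freely (about 1.5 N of friction) along the unit's x.
- drawer_floor (a point): Centre of the drawer's inner floor surface, 18 mm above the bench; moves with the drawer, axes as the unit's. Inside x -79 to +79 mm, y -93 to +93 mm; walls 62 mm high. A divider (6 mm thick, 42 mm high, along x at y = 0) makes two compartments 90 mm wide: left (+y) holds the carton, right (-y, middle at y = -48 mm) is empty. Front panel's outer face at x = -100 mm.
- drawer_handle (a point): Middle of the drawer's bar handle: steel bar 11 mm thick and 90 mm long along y, its centre 35 mm in front of the drawer's front panel and 68 mm above the bench. The drawer can be shut by pushing it towards the unit's +x.
- carton: Small closed cardboard box of screws, 55 x 60 x 40 mm high, 0.3 kg, loose in the drawer's left (+y) compartment. Origin at the centre of its underside.
- screwdriver: Screwdriver with a black handle, 190 mm long, lying on the bench between vise and drawer unit, roughly along x. Origin under its middle. Bystander.
- hammer: Hammer with a wooden handle, 280 mm long, lying at the left of the bench. Bystander.
- wrench: Steel wrench, 200 mm long, lying at the right of the bench. Bystander.
- glue: White glue bottle, 60 mm in diameter, 160 mm high, standing at the far left. Bystander.
- mug: White mug, 80 mm across, 95 mm high, at the far right. Bystander.
- offcut: Wood offcut, 140 x 60 x 45 mm, at the right of the bench. Bystander.
Mind the look-alikes: they are no part of the job. Leave any red look-alike of the vise alone.

How it is judged:
By the outcome, as a careful person would: the job done as asked, in the order asked, and still so for the second after the job is handed in, with the robot touching nothing.
It also fails if it takes over 64 s, if anything falls off the work surface, if the arm or the gripper's body presses on something with over 40 N, if the wrist force passes 120 N, or if a joint passes its speed limit or range.

## Working session

There is one attempt and no reset: what is moved stays moved. The work goes in short steps, Python scripts to look and compute and a tool call to move; the robot and the scene stay as the last step left them, time stands still between calls to the robot, and variables do not carry over. Pictures are saved under pics/ and viewed, at most 10 in all, crops included, and the job is handed in when it is done.

Besides the shell and the picture viewer there is one more tool, called after ">>>" by a JSON object that holds its "fn" and its "kwargs". drive_tool: Moves the arm, as the interface text tells. Its arguments: {"type":"object","properties":{"deltas":{"type":"array","items":{"type":"array","items":{"type":"array","items":{"type":"number"}}}},"newtons":{"type":"number"}},"required":["deltas"]}

```bash
mkdir -p pics; cat > h.py <<'E'
import numpy as np, cv2
from workcell import *
def grab(n):
    p,d=read_camera(n); return p,d,calibration(n)
def ray(c,u,v):
    K=np.array(c["mtx"]);T=np.array(c["world_from_camera"])
    dx,dy=(u-K[0,2])/K[0,0],(v-K[1,2])/K[1,1]
    x,y=dx,dy
    for _ in range(20):
        s=1+c["k1"]*(x*x+y*y); x,y=dx/s,dy/s
    return T[:3,3],T[:3,:3]@np.array([x,-y,-1.0])
def onz(c,u,v,z):
    o,r=ray(c,u,v); return o+r*(z-o[2])/r[2]
def atd(c,u,v,d):
    o,r=ray(c,u,v); return o+r*d
E
python3 - <<'E'
from h import *
for n in("top","scene"):
    p,d,c=grab(n); np.savez(n+"0.npz",p=p,d=d); cv2.imwrite(f"pics/{n}0.png",p[:,:,::-1]); print(n,c)
s=get_state();print(s)
E
```

```text
top {'mtx': array([[417.69944698,   0.        , 319.12476792],
       [  0.        , 417.69944698, 199.38572263],
       [  0.        ,   0.        ,   1.        ]]), 'k1': 0.0067741976545425435, 'world_from_camera': array([[ 0.01154273,  0.98737101, -0.15800397,  0.39201311],
       [-0.99975918,  0.00844637, -0.02025427, -0.02159153],
       [-0.01866392,  0.1581997 ,  0.98723073,  1.23651872],
       [ 0.        ,  0.        ,  0.        ,  1.        ]])}
scene {'mtx': array([[468.97796286,   0.        , 318.12673655],
       [  0.        , 468.97796286, 206.92463368],
       [  0.        ,   0.        ,   1.        ]]), 'k1': -0.11837321492850535, 'world_from_camera': array([[-0.15561181, -0.81538992,  0.55760582,  1.44030823],
       [ 0.98781597, -0.12722678,  0.08962674,  0.1305913 ],
       [-0.00213834,  0.56475891,  0.82525317,  1.35212089],
       [ 0.        ,  0.        ,  0.        ,  1.        ]])}
{'clock': 0.1, 'joint_pos': array([-1.34459994e+00,  3.13944851e-01,  4.51113339e-02,  1.30363694e+00,
        3.77428500e-05,  1.43115672e+00]), 'qvel': array([ 1.24928859e-03, -2.06220719e-04,  3.64064224e-03,  9.12125024e-05,
        5.17609030e-05, -1.28657091e-03]), 'tau': array([ 1.77122711e-03, -4.81725597e+01,  2.99244511e+01,  1.27690969e-02,
       -2.73039814e-04,  3.42191449e-06]), 'tcp_pos': array([ 0.20557095, -0.53650377,  0.23049461]), 'orientation': array([-8.37097889e-04,  9.83316755e-01,  1.81899582e-01, -1.73617812e-05]), 'wrist_force': array([ 1.15185611, -0.23595107, -0.51644345]), 'ft_torque': array([ 0.02335555,  0.06354453, -0.02746938]), 'grip_force': 0.0, 'finger_gap': 0.08517593316932032}
```

View pics/top0.png

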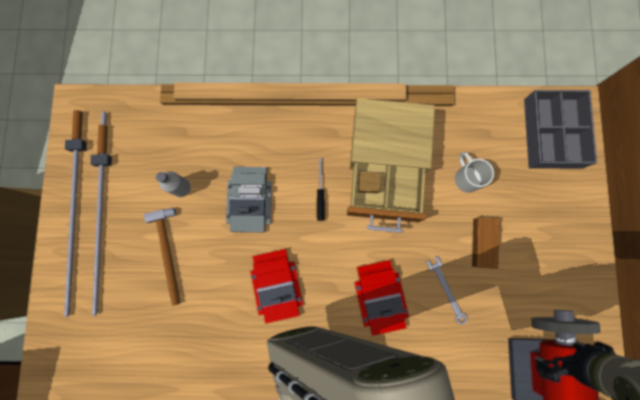

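View pics/scene0.png

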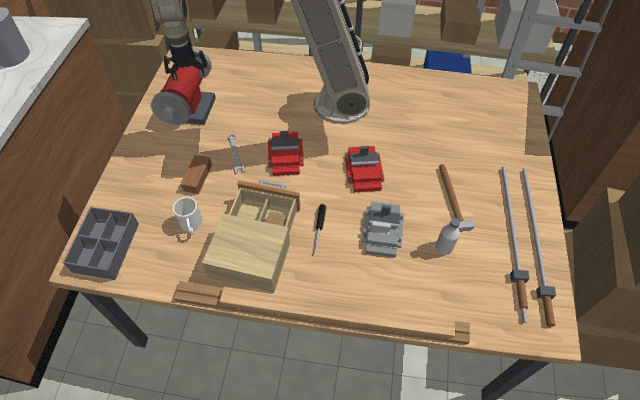

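The top view shows three vises: the grey one at (249,198) and two red look-alikes at (276,285) and (382,297). In the scene view they are at (384,228), (364,167) and (286,152). The drawer unit is at (392,160), the carton at (371,181) in its left compartment and the handle at (386,226). The grey vise fits the description, so I'll check it in one close crop.

```bash
python3 - <<'E'
from h import *
t=np.load("top0.npz")["p"];s=np.load("scene0.npz")["p"]
def cr(p,u,v,w,h,k):
    o=cv2.resize(p[v:v+h,u:u+w],None,fx=k,fy=k,interpolation=cv2.INTER_CUBIC)
    for i in range(0,w,10): cv2.putText(o,str(u+i),(i*k,8),0,.3,(255,0,0),1);cv2.line(o,(i*k,10),(i*k,14),(255,0,0),1)
    for i in range(0,h,10): cv2.putText(o,str(v+i),(0,i*k+3),0,.3,(255,0,255),1)
    return o
a=np.hstack([cr(t,215,155,65,85,6)[:300*2],cr(s,355,195,60,85,6)])
a=a[:510]
cv2.imwrite("pics/vise.png",a[:,:,::-1])
b=cr(t,335,90,115,150,4)[:600]
b2=cr(s,200,175,110,120,3)
b2=np.vstack([b2,np.zeros((600-b2.shape[0],330,3),np.uint8)]);
b=np.hstack([b[:600,:],b2])
cv2.imwrite("pics/drw.png",b[:,:,::-1]);print(a.shape,b.shape)
E
```

```text
(510, 750, 3) (600, 790, 3)
```

View pics/vise.png

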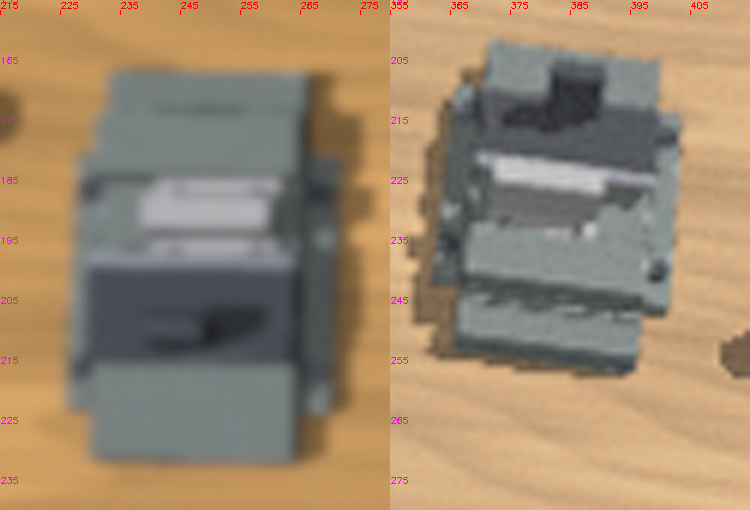

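View pics/drw.png

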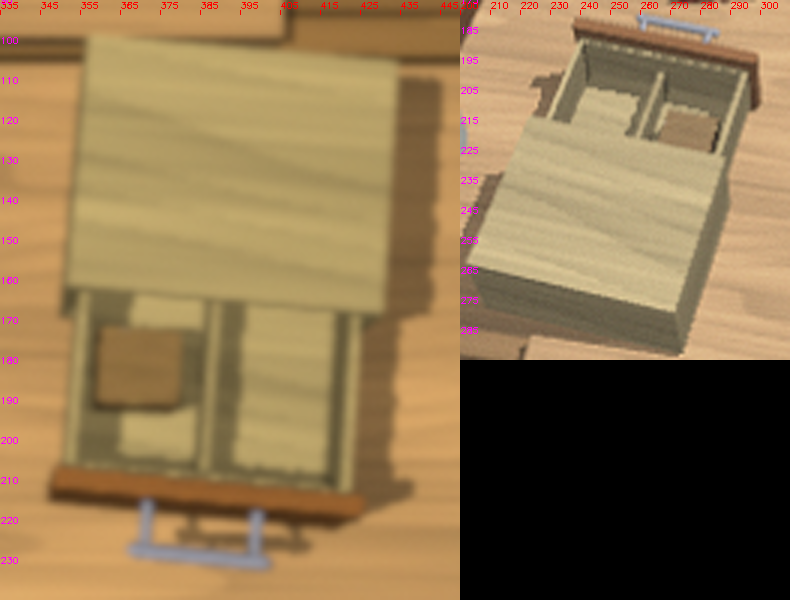

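The grey vise holds the bright aluminium block (rib at top px 238–260, 187–193). Its lug is at about (244,210), with the lug's shadow to the right. The drawer is open, its right compartment is empty, and the handle bar runs (367,227)–(402,231). Next I measure using depth.

```bash
cat >> h.py <<'E'
def cloud(n,p,d):
    c=calibration(n);K=np.array(c["mtx"]);T=np.array(c["world_from_camera"])
    D=np.array([c["k1"],0,0,0.]); v,u=np.mgrid[:400,:640]
    pts=np.stack([u,v],-1).reshape(-1,1,2).astype(float)
    q=cv2.undistortPoints(pts,K,D)[:,0].reshape(400,640,2)
    cam=np.stack([q[...,0],-q[...,1],-np.ones((400,640))],-1)*d[...,None]
    return cam@T[:3,:3].T+T[:3,3]
def box(P):
    r=cv2.minAreaRect((P[:,:2]*1000).astype(np.float32)); return [np.round(x,1) for x in r]
E
python3 - <<'E'
from h import *
for n in("top","scene"):
    f=np.load(n+"0.npz");X=cloud(n,f["p"],f["d"]);p=f["p"].astype(int)
    W,ok=X,f["d"]>0
    if n=="top": vis=(slice(160,238),slice(220,278)); drw=(slice(90,240),slice(335,450))
    else: vis=(slice(200,262),slice(355,410)); drw=(slice(175,300),slice(200,310))
    V=W[vis][ok[vis]]
    print(n,"bench z",np.median(W[240:250,320:335][...,2]) )
    for nm,lo,hi in(("rib",.062,.074),("jawtops",.039,.049),("lug",.080,.092),("bed",.02,.03)):
        Q=V[(V[:,2]>lo)&(V[:,2]<hi)]; print(nm,len(Q),box(Q) if len(Q)>2 else 0, Q.mean(0).round(4))
    D=W[drw][ok[drw]];C=p[drw][ok[drw]]
    R=D[(D[:,2]>.092)&(D[:,2]<.108)];print("roof",len(R),box(R),R[:,2].mean().round(4)); np.set_printoptions(suppress=True)
    print(cv2.boxPoints(cv2.minAreaRect((R[:,:2]*1000).astype(np.float32))).round(0).tolist())
    H=D[(D[:,2]>.055)&(D[:,2]<.08)&(C[:,2]>C[:,0]+5)];print("handle",len(H),box(H),H.mean(0).round(4))
    Fp=D[(C[:,0]>C[:,2]+70)&(C[:,0]<170)&(D[:,2]>.03)];print("front",len(Fp),box(Fp),Fp[:,2].max())
E
```

```text
top bench z 0.0005415483315640568
rib 128 [array([575.9, 201.6]), array([70.5, 59.7]), np.float64(0.8)] [0.5981 0.2025 0.0677]
jawtops 932 [array([597.3, 212.8]), array([100.2, 120. ]), np.float64(89.8)] [0.5954 0.2121 0.0444]
lug 42 [array([545.8, 213.9]), array([ 9.2, 28.9]), np.float64(0.5)] [0.5457 0.2132 0.0867]
bed 914 [array([586.4, 210.1]), array([115.9, 198.5]), np.float64(86.3)] [0.5669 0.2139 0.025 ]
roof 5423 [array([ 696.3, -199.1]), array([220.6, 330.2]), np.float64(85.1)] 0.1006
[[522.0, -295.0], [851.0, -323.0], [870.0, -103.0], [541.0, -75.0]]
handle 41 [array([ 499.1, -183.2]), array([30.2, 87. ]), np.float64(14.8)] [ 0.4983 -0.1841  0.0734]
front 1478 [array([ 713. , -197.4]), array([396.4, 273.1]), np.float64(6.1)] 0.10816476101326633
scene bench z -0.0005456276012894001
rib 109 [array([582.7, 201.4]), array([67.4, 52.8]), np.float64(4.3)] [0.5943 0.2044 0.067 ]
jawtops 582 [array([598.8, 213.3]), array([ 96.9, 126.6]), np.float64(89.8)] [0.6004 0.2132 0.044 ]
lug 36 [array([549.1, 211.7]), array([16.2, 29.9]), np.float64(2.0)] [0.5482 0.2118 0.0851]
bed 459 [array([586.7, 207.8]), array([123.8, 199.5]), np.float64(84.9)] [0.6018 0.216  0.0246]
roof 4092 [array([ 695.9, -198.1]), array([223.8, 333.2]), np.float64(84.8)] 0.0998
[[520.0, -294.0], [852.0, -325.0], [872.0, -102.0], [540.0, -72.0]]
handle 48 [array([ 505.7, -179.9]), array([93.2, 19.4]), np.float64(82.8)] [ 0.5025 -0.1794  0.0714]
front 163 [array([ 528.3, -266.9]), array([377.9,  27.7]), np.float64(80.7)] 0.1057354823372656
```

```bash
cat >> h.py <<'E'
from scipy.spatial.transform import Rotation as R
def move(x,y,z,yaw,tilt=None):
    "shift/turn in tool axes from measured pose to world target, tool down, tool x at yaw deg"
    s=get_state();q=s["orientation"];A=R.from_quat([q[1],q[2],q[3],q[0]])
    a=np.radians(yaw);B=R.from_matrix(np.array([[np.cos(a),np.sin(a),0],[np.sin(a),-np.cos(a),0],[0,0,-1]]))
    print("shift",A.inv().apply(np.array([x,y,z])-s["tcp_pos"]).round(4),"turn",np.degrees((A.inv()*B).as_rotvec()).round(1),"now",s["tcp_pos"].round(4),"gap",s["finger_gap"].round(4),"F",s["wrist_force"].round(1),"t",s["clock"])
E
python3 - <<'E'
from h import *
for n in("top","scene"):
    f=np.load(n+"0.npz");X=cloud(n,f["p"],f["d"])
    V=X[((f["d"]>0)&(X[...,1]>.14)&(X[...,1]<.29)&(X[...,0]>.45)&(X[...,0]<.72))]
    for nm,z0,z1,x0,x1 in(("rib",.063,.072,.585,.63),("flange",.032,.0375,.57,.63),("jaw",.041,.047,.5,.583),("fixed",.041,.047,.615,.7),("lug",.08,.092,.5,.58)):
        Q=V[(V[:,2]>z0)&(V[:,2]<z1)&(V[:,0]>x0)&(V[:,0]<x1)]
        print(n,nm,len(Q),box(Q),Q.mean(0).round(4))
move(.547,.2125,.2,90.7)
E
```

```text
top rib 109 [array([603.7, 202.6]), array([58.5, 14.9]), np.float64(89.8)] [0.6039 0.2026 0.0674]
top flange 74 [array([600. , 207.3]), array([88.3, 53.2]), np.float64(88.6)] [0.6102 0.1994 0.0353]
top jaw 375 [array([560.3, 213.7]), array([44.5, 99. ]), np.float64(0.4)] [0.5611 0.2121 0.0443]
top fixed 298 [array([637.6, 213.4]), array([38.6, 98.3]), np.float64(0.3)] [0.6413 0.2127 0.0442]
top lug 42 [array([545.8, 213.9]), array([ 9.2, 28.9]), np.float64(0.5)] [0.5457 0.2132 0.0867]
scene rib 79 [array([605., 203.]), array([54.1, 19.3]), np.float64(89.8)] [0.6057 0.2019 0.0672]
scene flange 42 [array([608.3, 221.5]), array([30.2, 87. ]), np.float64(25.8)] [0.6136 0.2072 0.0348]
scene jaw 214 [array([559.2, 213.6]), array([96.4, 47.2]), np.float64(89.8)] [0.5606 0.2153 0.044 ]
scene fixed 198 [array([641.1, 213.1]), array([97. , 41.4]), np.float64(89.9)] [0.6433 0.2111 0.0441]
scene lug 36 [array([549.1, 211.7]), array([16.2, 29.9]), np.float64(2.0)] [0.5482 0.2118 0.0851]Traceback (most recent call last):
  File "<stdin>", line 8, in <module>
  File "h.py", line 30, in move
    print("shift",A.inv().apply(np.array([x,y,z])-s["tcp_pos"]).round(4),"turn",np.degrees((A.inv()*B).as_rotvec()).round(1),"now",s["tcp_pos"].round(4),"gap",s["finger_gap"].round(4),"F",s["wrist_force"].round(1),"t",s["clock"])
                                                                                                                                                               ^^^^^^^^^^^^^^^^^^^^^
AttributeError: 'float' object has no attribute 'round'
```

```bash
sed -i 's/s\["finger_gap"\].round(4)/round(s["finger_gap"],4)/' h.py; python3 -c "
from h import *
move(.547,.213,.2,90.3)"
```

```text
shift [ 0.5869 -0.5777  0.0316] turn [ -0.1  -0.1 -69.3] now [ 0.2056 -0.5365  0.2305] gap 0.0852 F [ 1.2 -0.2 -0.5] t 0.1
```

>>> {"fn": "drive_tool", "kwargs": {"deltas": [[[0,0.05,-0.05,0,0,0,0],[0,0.1,-0.1,0,0,0,-6],[135,0.15,-0.15,0,0,0,-12],[135,0.19,-0.19,0,0,0,-19],[135,0.23,-0.23,0,0,0,-25],[135,0.27,-0.27,0,0,0,-32],[135,0.31,-0.31,0,0,0,-39],[135,0.35,-0.35,0,0,0,-46],[135,0.39,-0.39,0,0,0,-53],[135,0.43,-0.43,0,0,0,-60],[135,0.47,-0.47,0,0,0,-65],[135,0.51,-0.51,0,0,0,-69.3]]]}}

```text
clock: 1.6
tcp_pos: [0.4998, 0.1236, 0.231]
orientation: [0.0, 0.704, 0.71, -0.0]
wrist_force: [1.2, -0.2, -0.3]
finger_gap: 0.04
grip_force: 0.0
```

```bash
python3 -c "
from h import *
move(.547,.213,.12,90.3)"
```

```text
shift [0.0891 0.0479 0.111 ] turn [-0.   0.   0.1] now [0.4998 0.1236 0.231 ] gap 0.04 F [ 1.2 -0.2 -0.3] t 1.6
```

>>> {"fn": "drive_tool", "kwargs": {"deltas": [[[135,0.04,0.022,0.02,0,0,0],[135,0.07,0.038,0.05,0,0,0],[135,0.089,0.048,0.08,0,0,0],[135,0.089,0.048,0.1,0,0,0],[135,0.089,0.048,0.1,0,0,0]]]}}

```text
clock: 2.22
tcp_pos: [0.5453, 0.2108, 0.1289]
orientation: [-0.001, 0.705, 0.709, -0.002]
wrist_force: [0.3, 0.1, 0.4]
finger_gap: 0.0405
grip_force: 0.0
```

```bash
python3 - <<'E'
from h import *
p,d,c=grab("scene");q=grab("top")[0]
a=cv2.resize(p[160:260,330:440],None,fx=3.5,fy=4);b=cv2.resize(q[140:240,200:310],None,fx=3.5,fy=4)
cv2.imwrite("pics/a1.png",np.hstack([a,b])[:,:,::-1]);move(.547,.213,.056,90.3)
E
```

```text
shift [0.0023 0.     0.0755] turn [-0.   0.  -0.1] now [0.547  0.2108 0.1315] gap 0.0402 F [0.1 0.5 0.3] t 2.325
```

View pics/a1.png

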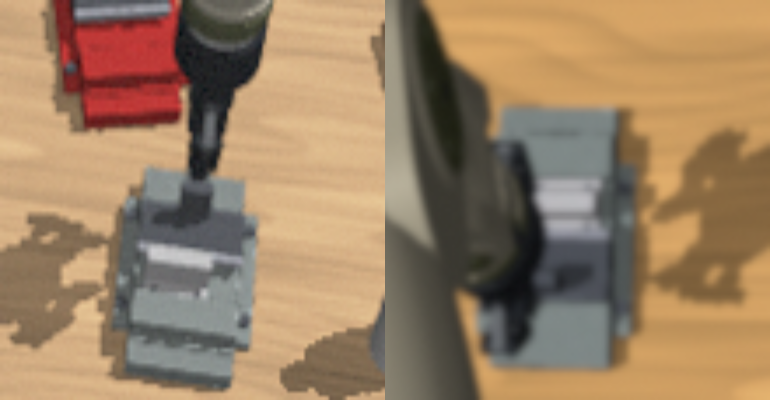

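The gripper sits right above the lug (crop ~195,185 in the scene half), so I'll descend, pinch and pull.

>>> {"fn": "drive_tool", "kwargs": {"newtons": 50, "deltas": [[[135,0.002,0,0.03,0,0,0],[135,0.002,0,0.055,0,0,0],[135,0.002,0,0.074,0,0,0],[135,0.002,0,0.074,0,0,0],[255,0.002,0,0.074,0,0,0],[255,0.002,0,0.074,0,0,0],[255,0.002,0,0.074,0,0,0],[255,0.002,0,0.074,0,0,0],[255,0.002,0,0.074,0,0,0]]]}}

```text
clock: 3.45
tcp_pos: [0.5468, 0.213, 0.0591]
orientation: [-0.0, 0.706, 0.709, 0.0]
wrist_force: [-3.8, -0.8, 5.7]
finger_gap: 0.0107
grip_force: 50.8
```

>>> {"fn": "drive_tool", "kwargs": {"deltas": [[[255,0,-0.006,0,0,0,0],[255,0,-0.014,0,0,0,0],[255,0,-0.022,0,0,0,0],[255,0,-0.03,0,0,0,0],[255,0,-0.036,0,0,0,0],[255,0,-0.038,0,0,0,0],[255,0,-0.038,0,0,0,0],[255,0,-0.038,0,0,0,0]]]}}

```text
clock: 4.45
tcp_pos: [0.5113, 0.2131, 0.0591]
orientation: [0.001, 0.706, 0.709, 0.002]
wrist_force: [3.8, 0.2, 7.4]
finger_gap: 0.0111
grip_force: 51.0
```

>>> {"fn": "drive_tool", "kwargs": {"deltas": [[[135,0,-0.037,0,0,0,0],[135,0,-0.036,0,0,0,0],[135,0,-0.036,0,0,0,0],[135,0,-0.036,-0.03,0,0,0],[135,0,-0.036,-0.07,0,0,0],[135,-0.004,0,-0.08,0,0,0],[135,-0.01,0.04,-0.08,0,0,0],[135,-0.01,0.0576,-0.08,0,0,0],[135,-0.01,0.0576,-0.08,0,0,0],[135,-0.01,0.0576,-0.08,0,0,0]]]}}

```text
clock: 5.7
tcp_pos: [0.5651, 0.203, 0.1367]
orientation: [-0.001, 0.705, 0.709, -0.001]
wrist_force: [-0.6, 0.5, 0.1]
finger_gap: 0.0402
grip_force: 0.0
```

```bash
python3 - <<'E'
from h import *
move(.6044,.2028,.0465,90.3)
p,d,c=grab("scene");X=cloud("scene",p,d)
V=X[((d>0)&(X[...,1]>.14)&(X[...,1]<.29)&(X[...,0]>.45)&(X[...,0]<.72))]
for nm,z0,z1,x0,x1 in(("rib",.063,.072,.585,.63),("jaw",.041,.047,.45,.57),("lug",.08,.092,.45,.53)):
    Q=V[(V[:,2]>z0)&(V[:,2]<z1)&(V[:,0]>x0)&(V[:,0]<x1)]
    print(nm,len(Q),box(Q) if len(Q) else 0)
E
```

```text
shift [-0.0003  0.0396  0.0901] turn [-0.2  0.  -0. ] now [0.5651 0.203  0.1367] gap 0.0402 F [-0.6  0.5  0.1] t 5.7
rib 74 [array([606.3, 202.8]), array([54.8, 20.8]), np.float64(86.8)]
jaw 218 [array([523.9, 213.2]), array([55. , 96.4]), np.float64(0.3)]
lug 5 [array([506.7, 225.1]), array([3.9, 6. ]), np.float64(89.3)]
```

>>> {"fn": "drive_tool", "kwargs": {"newtons": 40, "deltas": [[[135,0,0.03,0,0,0,0],[135,0,0.04,0,0,0,0],[135,0,0.04,0.03,0,0,0],[135,0,0.04,0.06,0,0,0],[135,0,0.04,0.08,0,0,0],[135,0,0.04,0.09,0,0,0],[135,0,0.04,0.09,0,0,0],[230,0,0.04,0.09,0,0,0],[255,0,0.04,0.09,0,0,0],[255,0,0.04,0.09,0,0,0],[255,0,0.04,0.09,0,0,0],[255,0,0.04,0.09,0,0,0]]]}}

```text
clock: 7.25
tcp_pos: [0.6049, 0.2034, 0.0486]
orientation: [-0.001, 0.705, 0.709, -0.001]
wrist_force: [-6.4, -0.1, 4.8]
finger_gap: 0.0151
grip_force: 42.4
```

>>> {"fn": "drive_tool", "kwargs": {"newtons": 60, "deltas": [[[255,0,0,-0.004,0,0,0],[255,0,0,-0.015,0,0,0],[255,0,0,-0.035,0,0,0],[255,0,0,-0.07,0,0,0],[255,0,0,-0.11,0,0,0],[255,0,0,-0.15,0,0,0],[255,0,0,-0.15,0,0,0]]]}}

```text
clock: 8.12
tcp_pos: [0.6105, 0.2037, 0.2032]
orientation: [0.003, 0.706, 0.709, 0.005]
wrist_force: [1.4, 0.0, -1.6]
finger_gap: 0.0145
grip_force: 61.5
```

```bash
python3 - <<'E'
from h import *
p,d,c=grab("scene");q=grab("top")[0]
a=cv2.resize(p[130:250,320:450],None,fx=3,fy=4);b=cv2.resize(q[120:240,190:320],None,fx=3,fy=4)
cv2.imwrite("pics/a2.png",np.hstack([a,b])[:,:,::-1]);
# drawer front panel top / handle: yaw -5
for n in("top","scene"):
    f=np.load(n+"0.npz");X=cloud(n,f["p"],f["d"]);ok=f["d"]>0
    a=np.radians(-4.9);o=np.array([.531,-.184]);L=(X[...,:2]-o)@np.array([[np.cos(a),-np.sin(a)],[np.sin(a),np.cos(a)]])
    l=np.dstack([L,X[...,2]])[ok]
    m=lambda x0,x1,y0,y1,z0,z1:l[(l[:,0]>x0)&(l[:,0]<x1)&(l[:,1]>y0)&(l[:,1]<y1)&(l[:,2]>z0)&(l[:,2]<z1)]
    pp=lambda Q:np.percentile(Q,[2,50,98],axis=0).round(4).tolist() if len(Q) else 0
    print(n,"frontpanel",pp(m(-.02,.02,-.12,.12,.09,.106)))
    print("roof",pp(m(.1,.4,-.15,.15,.09,.108)))
    print("handle",pp(m(-.06,-.025,-.06,.06,.06,.085)))
    print("sidewalls R",pp(m(.03,.13,-.13,-.07,.055,.09)),"L",pp(m(.03,.13,.07,.13,.055,.09)))
    print("divider",pp(m(.03,.13,-.03,.03,.05,.07)))
    print("floorR",pp(m(.03,.13,-.09,-.01,.014,.024)))
    print("carton",pp(m(.03,.15,.005,.09,.052,.064)))
E
```

```text
top frontpanel [[0.0015, -0.1037, 0.0915], [0.0085, -0.0006, 0.0971], [0.0161, 0.1016, 0.1016]]
roof [[0.1447, -0.1063, 0.096], [0.233, -0.0009, 0.1009], [0.3245, 0.1051, 0.1052]]
handle [[-0.0388, -0.046, 0.0667], [-0.0338, 0.0005, 0.0726], [-0.0271, 0.0469, 0.0779]]
sidewalls R [[0.0335, -0.099, 0.0563], [0.0787, -0.0941, 0.0783], [0.1279, -0.0925, 0.0841]] L [[0.034, 0.0709, 0.0563], [0.0895, 0.0934, 0.0752], [0.1268, 0.0984, 0.0833]]
divider [[0.0348, -0.0033, 0.0522], [0.0902, 0.0023, 0.0594], [0.1276, 0.0296, 0.0652]]
floorR [[0.0341, -0.0884, 0.0148], [0.0805, -0.0498, 0.0188], [0.1283, -0.0117, 0.0231]]
carton [[0.0729, 0.022, 0.0536], [0.0994, 0.0509, 0.0587], [0.1262, 0.0799, 0.063]]
scene frontpanel [[0.0003, -0.1002, 0.0907], [0.011, 0.0052, 0.0963], [0.0191, 0.1046, 0.1021]]
roof [[0.1474, -0.1064, 0.0936], [0.2432, 0.0032, 0.1], [0.3289, 0.1083, 0.1055]]
handle [[-0.0391, -0.045, 0.0652], [-0.0315, 0.0001, 0.0722], [-0.0255, 0.0489, 0.0779]]
sidewalls R [[0.0313, -0.0987, 0.0555], [0.0776, -0.0939, 0.0757], [0.1235, -0.092, 0.0851]] L [[0.0305, 0.0713, 0.0557], [0.0896, 0.0967, 0.0704], [0.1237, 0.1003, 0.0849]]
divider [[0.0342, -0.0027, 0.053], [0.0873, 0.0032, 0.059], [0.1184, 0.0284, 0.0664]]
floorR [[0.0313, -0.0878, 0.0146], [0.0642, -0.0529, 0.0188], [0.0941, -0.0173, 0.0236]]
carton [[0.0721, 0.0224, 0.0533], [0.0951, 0.0539, 0.0583], [0.1178, 0.082, 0.0629]]
```

View pics/a2.png

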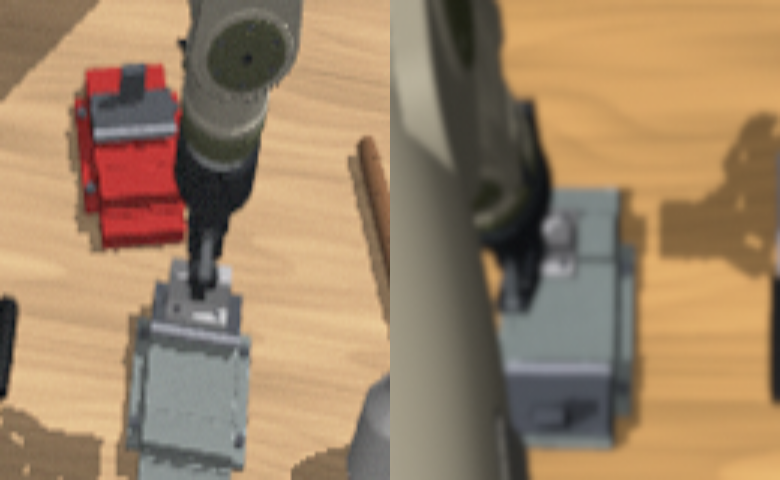

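The block is held upright (scene crop ~200,290), and the jaw is open in both views. Now to carry it over the right compartment.

>>> {"fn": "drive_tool", "kwargs": {"deltas": [[[255,-0.02,0,0,0,0,0],[255,-0.055,0,0,0,0,0],[255,-0.095,0,0,0,0,1],[255,-0.14,0,0,0,0,2],[255,-0.185,0,0,0,0,3],[255,-0.23,0,0,0,0,4],[255,-0.275,0,0,0,0,5.2],[255,-0.32,0,0,0,0,5.2],[255,-0.365,0,0,0,0,5.2],[255,-0.4,0,0,0,0,5.2],[255,-0.43,0,0,0,0,5.2],[255,-0.44,0,0,0,0,5.2]]]}}

```text
clock: 9.72
tcp_pos: [0.6073, -0.2393, 0.1956]
orientation: [-0.001, 0.738, 0.675, -0.001]
wrist_force: [0.3, 0.5, -1.7]
finger_gap: 0.0146
grip_force: 61.5
```

>>> {"fn": "drive_tool", "kwargs": {"deltas": [[[255,0,0,0,0,0,0],[255,0,0,0,0,0,0],[255,0,0,0,0,0,0]]]}}

```text
clock: 10.1
tcp_pos: [0.6088, -0.2356, 0.1974]
orientation: [-0.0, 0.736, 0.677, 0.0]
wrist_force: [-0.3, 0.2, -2.0]
finger_gap: 0.0145
grip_force: 61.5
```

```bash
python3 - <<'E'
from h import *
move(.6015,-.2392,.0416,85.1)
for n in("top","scene"):
    p,d,c=grab(n);X=cloud(n,p,d);ok=d>0
    a=np.radians(-4.9);o=np.array([.531,-.184]);L=(X[...,:2]-o)@np.array([[np.cos(a),-np.sin(a)],[np.sin(a),np.cos(a)]])
    l=np.dstack([L,X[...,2]])
    mx=p.astype(int).max(2);mn=p.astype(int).min(2)
    M=ok&(mx-mn<25)&(l[...,2]>.165)&(l[...,2]<.235)&(abs(l[...,0]-.075)<.06)&(abs(l[...,1]+.049)<.06)
    Q=l[M];print(n,len(Q));
    for z0 in np.arange(.165,.235,.01):
        q=Q[(Q[:,2]>z0)&(Q[:,2]<z0+.01)]
        if len(q)>2:print(z0.round(3),len(q),q.min(0).round(3),q.max(0).round(3))
E
```

```text
shift [-0.0042 -0.007   0.1558] turn [-0. -0.  0.] now [ 0.6088 -0.2356  0.1974] gap 0.0145 F [-0.3  0.2 -2. ] t 10.1
top 38
0.175 11 [ 0.08  -0.027  0.18 ] [ 0.103 -0.015  0.185]
0.185 10 [ 0.077 -0.027  0.186] [ 0.102 -0.014  0.191]
0.195 4 [ 0.076 -0.015  0.199] [ 0.087 -0.015  0.205]
0.215 11 [ 0.078 -0.022  0.216] [ 0.089 -0.015  0.22 ]
scene 251
0.165 6 [ 0.091 -0.064  0.173] [ 0.103 -0.015  0.175]
0.175 79 [ 0.067 -0.074  0.175] [ 0.106 -0.013  0.185]
0.185 60 [ 0.064 -0.072  0.185] [ 0.106 -0.014  0.194]
0.195 21 [ 0.075 -0.073  0.195] [ 0.095 -0.014  0.205]
0.205 39 [ 0.074 -0.068  0.205] [ 0.104 -0.013  0.215]
0.215 37 [ 0.069 -0.057  0.215] [ 0.104 -0.014  0.225]
0.225 9 [ 0.071 -0.039  0.226] [ 0.098 -0.035  0.234]
```

>>> {"fn": "drive_tool", "kwargs": {"deltas": [[[255,-0.004,-0.007,0.02,0,0,0],[255,-0.004,-0.007,0.05,0,0,0],[255,-0.004,-0.007,0.08,0,0,0],[255,-0.004,-0.007,0.11,0,0,0],[255,-0.004,-0.007,0.13,0,0,0],[255,-0.004,-0.007,0.142,0,0,0],[255,-0.004,-0.007,0.147,0,0,0],[255,-0.004,-0.007,0.149,0,0,0],[255,-0.004,-0.007,0.15,0,0,0],[255,-0.004,-0.007,0.15,0,0,0],[255,-0.004,-0.007,0.15,0,0,0]]]}}

```text
clock: 11.58
tcp_pos: [0.6016, -0.2404, 0.0477]
orientation: [0.0, 0.737, 0.676, 0.0]
wrist_force: [0.2, -0.4, -0.7]
finger_gap: 0.0143
grip_force: 61.5
```

>>> {"fn": "drive_tool", "kwargs": {"deltas": [[[255,0,0,0.002,0,0,0],[255,0,0,0.003,0,0,0],[255,0,0,0.004,0,0,0],[255,0,0,0.0045,0,0,0],[255,0,0,0.005,0,0,0],[255,0,0,0.005,0,0,0]]]}}

```text
clock: 12.32
tcp_pos: [0.6014, -0.2402, 0.0423]
orientation: [-0.0, 0.737, 0.676, -0.0]
wrist_force: [-0.2, -0.7, -1.5]
finger_gap: 0.0148
grip_force: 61.5
```

>>> {"fn": "drive_tool", "kwargs": {"deltas": [[[255,0,0,0.0005,0,0,0],[255,0,0,0.001,0,0,0],[255,0,0,0.0015,0,0,0],[255,0,0,0.0015,0,0,0],[255,0,0,0.0015,0,0,0]]]}}

```text
clock: 12.95
tcp_pos: [0.6018, -0.2403, 0.0415]
orientation: [0.0, 0.737, 0.676, 0.0]
wrist_force: [-1.1, 2.2, 5.3]
finger_gap: 0.0147
grip_force: 62.3
```

Contact with the floor registers 5 N. Releasing slowly and lifting.

>>> {"fn": "drive_tool", "kwargs": {"newtons": 20, "deltas": [[[255,0,0,-0.0005,0,0,0],[190,0,0,-0.0005,0,0,0],[150,0,0,-0.0005,0,0,0],[150,0,0,-0.0005,0,0,0],[150,0,0,-0.01,0,0,0],[150,0,0,-0.03,0,0,0],[150,0,0,-0.07,0,0,0],[150,0,0,-0.12,0,0,0],[255,0,0,-0.14,0,0,0]]]}}

```text
clock: 14.08
tcp_pos: [0.6029, -0.241, 0.1854]
orientation: [0.003, 0.737, 0.676, 0.001]
wrist_force: [-0.9, -0.0, -0.4]
finger_gap: 0.0181
grip_force: 0.0
```

```bash
python3 - <<'E'
from h import *
move(.441,-.176,.2,85.1)
p,d,c=grab("scene");q=grab("top")[0]
a=cv2.resize(p[170:290,200:320],None,fx=3,fy=4);b=cv2.resize(q[120:240,330:450],None,fx=3,fy=4)
cv2.imwrite("pics/a3.png",np.hstack([a,b])[:,:,::-1])
E
```

```text
shift [ 0.0508 -0.1668 -0.0156] turn [ 0.3  0.1 -0. ] now [ 0.6029 -0.241   0.1854] gap 0.0181 F [-0.9 -0.  -0.4] t 14.075
```

View pics/a3.png

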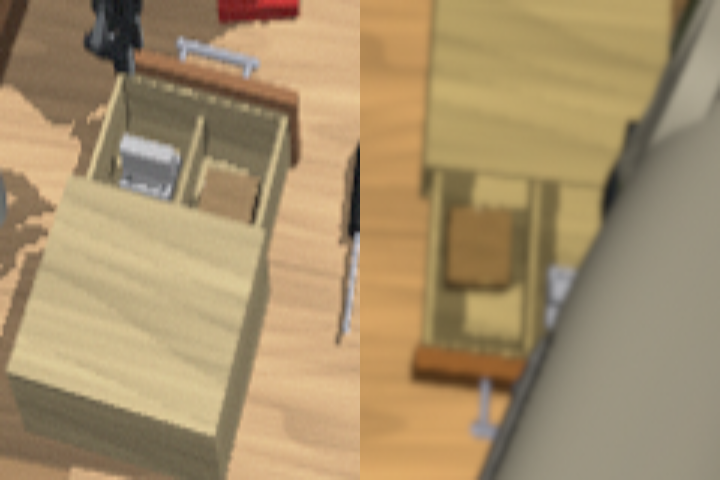

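The block stands on its flange in the right compartment (scene crop ~150,165) and the carton is in its place. Next: closed fingers go in front of the handle.

>>> {"fn": "drive_tool", "kwargs": {"deltas": [[[255,0.01,-0.03,0,0,0,0],[255,0.025,-0.08,0,0,0,0],[255,0.04,-0.125,0,0,0,0],[255,0.0506,-0.1565,0,0,0,0],[255,0.0506,-0.1565,0.01,0,0,0],[255,0.0506,-0.1565,0.05,0,0,0],[255,0.0506,-0.1565,0.09,0,0,0],[255,0.0506,-0.1565,0.12,0,0,0],[255,0.0506,-0.1565,0.13,0,0,0],[255,0.0506,-0.1565,0.13,0,0,0]]]}}

```text
clock: 15.42
tcp_pos: [0.4498, -0.1763, 0.0501]
orientation: [-0.001, 0.737, 0.676, -0.0]
wrist_force: [-0.1, -0.1, -0.3]
finger_gap: -0.0002
grip_force: 0.0
```

```bash
python3 -c "
from h import *
move(.4513,-.1772,.055,85.1)"
```

```text
shift [-0.0008  0.0016 -0.0049] turn [-0.1 -0.  -0. ] now [ 0.4498 -0.1763  0.0501] gap -0.0002 F [-0.1 -0.1 -0.3] t 15.425
```

>>> {"fn": "drive_tool", "kwargs": {"deltas": [[[255,0,0.005,-0.004,0,0,0],[255,0,0.012,-0.005,0,0,0],[255,0,0.017,-0.005,0,0,0],[255,0,0.021,-0.005,0,0,0],[255,0,0.025,-0.005,0,0,0],[255,0,0.029,-0.005,0,0,0],[255,0,0.033,-0.005,0,0,0],[255,0,0.038,-0.005,0,0,0],[255,0,0.043,-0.005,0,0,0],[255,0,0.048,-0.005,0,0,0],[255,0,0.053,-0.005,0,0,0],[255,0,0.058,-0.005,0,0,0]]]}}

```text
clock: 16.92
tcp_pos: [0.5079, -0.1812, 0.0557]
orientation: [-0.0, 0.737, 0.676, -0.0]
wrist_force: [-1.9, -0.2, 0.2]
finger_gap: -0.0001
grip_force: 0.8
```

```bash
cat > dr.py <<'E'
from h import *
for n in("scene","top"):
    p,d,c=grab(n);X=cloud(n,p,d);ok=d>0
    a=np.radians(-4.9);o=np.array([.531,-.184]);L=(X[...,:2]-o)@np.array([[np.cos(a),-np.sin(a)],[np.sin(a),np.cos(a)]])
    l=np.dstack([L,X[...,2]]);C=p.astype(int)
    wood=ok&(C[...,0]-C[...,2]>60)&(C[...,1]<C[...,0]*.75)&(l[...,2]>.088)&(l[...,2]<.106)&(l[...,0]>-.03)&(l[...,0]<.16)&(abs(l[...,1])<.115)
    Q=l[wood];print(n,len(Q),np.percentile(Q,[5,50,95],axis=0).round(3).tolist() if len(Q) else 0)
s=get_state();print(s["tcp_pos"].round(4),s["wrist_force"].round(1),s["clock"])
E
python3 dr.py
```

```text
scene 112 [[0.034, -0.004, 0.091], [0.041, 0.053, 0.097], [0.046, 0.102, 0.1]]
top 198 [[0.032, 0.013, 0.093], [0.038, 0.06, 0.097], [0.045, 0.102, 0.101]]
[ 0.5088 -0.1816  0.0559] [ 0.4 -0.8  0.5] 17.025
```

>>> {"fn": "drive_tool", "kwargs": {"deltas": [[[255,0,0.006,0,0,0,0],[255,0,0.013,0,0,0,0],[255,0,0.02,0,0,0,0],[255,0,0.027,0,0,0,0],[255,0,0.034,0,0,0,0],[255,0,0.041,0,0,0,0],[255,0,0.048,0,0,0,0],[255,0,0.055,0,0,0,0],[255,0,0.062,0,0,0,0],[255,0,0.068,0,0,0,0],[255,0,0.074,0,0,0,0],[255,0,0.079,0,0,0,0]]]}}

```text
clock: 18.52
tcp_pos: [0.5867, -0.1882, 0.0558]
orientation: [0.0, 0.737, 0.676, -0.0]
wrist_force: [-2.1, -0.2, 0.9]
finger_gap: 0.0002
grip_force: 0.9
```

>>> {"fn": "drive_tool", "kwargs": {"deltas": [[[255,0,0.003,0,0,0,0],[255,0,0.006,0,0,0,0],[255,0,0.008,0,0,0,0],[255,0,0.01,0,0,0,0],[255,0,0.012,0,0,0,0],[255,0,0.014,0,0,0,0]]]}}

```text
clock: 19.27
tcp_pos: [0.6003, -0.1893, 0.0558]
orientation: [-0.0, 0.737, 0.676, -0.0]
wrist_force: [-1.8, -0.8, 1.2]
finger_gap: 0.0002
grip_force: 0.8
```

```bash
python3 dr.py
```

```text
scene 116 [[0.128, -0.002, 0.093], [0.134, 0.053, 0.097], [0.139, 0.102, 0.103]]
top 190 [[0.124, 0.021, 0.091], [0.13, 0.062, 0.097], [0.138, 0.102, 0.101]]
[ 0.6007 -0.1894  0.0558] [-0.5 -0.4 -0.6] 19.375
```

>>> {"fn": "drive_tool", "kwargs": {"deltas": [[[255,0,0.001,0,0,0,0],[255,0,0.002,0,0,0,0],[255,0,0.003,0,0,0,0],[255,0,0.004,0,0,0,0],[255,0,0.005,0,0,0,0],[255,0,0.006,0,0,0,0],[255,0,0.007,0,0,0,0]]]}}

```text
clock: 20.25
tcp_pos: [0.6055, -0.1898, 0.0557]
orientation: [-0.001, 0.737, 0.676, -0.001]
wrist_force: [-8.2, 0.6, 5.1]
finger_gap: -0.0001
grip_force: 4.3
```

>>> {"fn": "drive_tool", "kwargs": {"deltas": [[[255,0,0.001,0,0,0,0],[255,0,0.002,0,0,0,0],[255,0,0.002,0,0,0,0]]]}}

```text
clock: 20.62
tcp_pos: [0.6056, -0.1898, 0.0556]
orientation: [-0.002, 0.737, 0.676, -0.002]
wrist_force: [-12.4, 0.3, 7.9]
finger_gap: -0.0002
grip_force: 6.2
```

At the stop: the force rises with no further travel. Backing off and lifting clear.

>>> {"fn": "drive_tool", "kwargs": {"deltas": [[[255,0,-0.006,0,0,0,0],[255,0,-0.02,0,0,0,0],[255,0,-0.05,0,0,0,0],[255,0,-0.08,0,0,0,0],[255,0,-0.1,-0.03,0,0,0],[255,0,-0.1,-0.08,0,0,0],[255,-0.05,-0.1,-0.13,0,0,0],[255,-0.1,-0.1,-0.15,0,0,0],[255,-0.15,-0.1,-0.16,0,0,0],[255,-0.2,-0.12,-0.16,0,0,0],[255,-0.2,-0.12,-0.16,0,0,0]]]}}

```text
clock: 22.0
tcp_pos: [0.4717, -0.3829, 0.2158]
orientation: [0.001, 0.739, 0.674, -0.0]
wrist_force: [-0.4, 0.8, -0.6]
finger_gap: 0.0002
grip_force: 0.0
```

```bash
python3 dr.py; python3 - <<'E'
from h import *
p=grab("scene")[0];q=grab("top")[0]
cv2.imwrite("pics/f.png",np.vstack([p[100:300,60:560],q[80:330,60:560]])[:,:,::-1])
E
```

```text
scene 148 [[0.132, -0.094, 0.093], [0.137, 0.004, 0.097], [0.141, 0.098, 0.102]]
top 436 [[0.128, -0.094, 0.091], [0.134, -0.0, 0.097], [0.141, 0.096, 0.101]]
[ 0.4726 -0.3795  0.2157] [-0.5  0.6  0.6] 22.1
```

View pics/f.png

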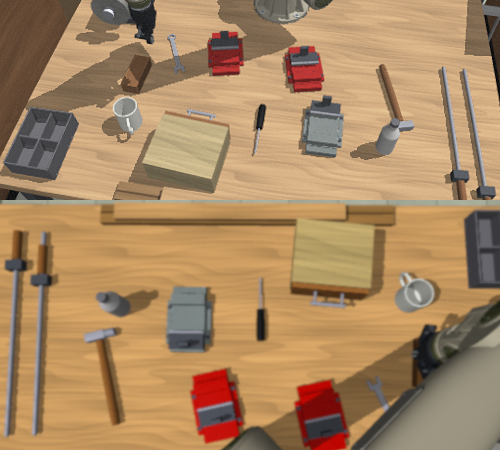

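The drawer is shut with its front against the casing (scene ~190,120; top ~333,288). The vise jaw is open, the bystanders haven't moved, and the arm is clear.

```bash
python3 -c "
from workcell import *
print(hand_in())"
```

```text
the job is handed in; nothing more can be done
None
```

I opened the vise jaw about 35 mm, set the block standing on its flange in the drawer's right compartment, pushed the drawer gently to its stop, and handed the job in at about 22 s; I saw no bystander moved.

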